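# Hold a headphone amplifier in the corner of a studio rack tray

### The arm

A 6-joint arm with a two-finger parallel gripper is mounted at the origin on the work surface. World frame = base frame: x ahead of the robot, y to its left, z up, the work surface at z = 0. Lengths are in m, angles in degrees, forces in N, time in s.
With the tool pointing down it reaches from about 0.25 to 0.725 m from the base axis. Payload 9.7 kg.
Tool frame: the origin (TCP) lies midway between the tips of the shut fingers; the grasp point (between the pads) lies 19 mm behind it (bot.pinch_z is the distance from the TCP to the grasp point, in m); z points along the fingers, y is the direction in which the jaws open and shut (so a half turn about z gives the same grasp; the last joint's range is limited). The gripper opens to 85 mm and grips with 20 to 120 N. Pads are 22 mm wide; open, the fingers measure 114 mm over their backs; the gripper's body (76 mm by 85 mm) begins 54 mm behind the grasp point. The pads swing forward as they close: fully open they stand 13 mm farther back than shut.
Start: joints at [64.4, 4.979, 10.078, 95.1, 0, 90], TCP at [0.238, 0.496, 0.231] pointing down, gripper open.
Joint ranges: [-179.16, 179.16], [-48.56, 103.87], [-65.8, 70.77], [-126.05, 130.52], [-82.76, 87.17], [-180, 180]. Speed limits (degrees/s): [127.2, 127.2, 147.25, 180, 180, 180].

### API

Orientations are given as [roll, pitch, yaw] about the fixed x, y, z axes, in that order (R = Rz(yaw) Ry(pitch) Rx(roll)).
In Python, from workcell import bot, imaging gives the robot as it stands.
- The arm moves only by the tool servo_tool, never from a script. Its argument "moves" is a list that holds one entry, the list of rows, each a list of 7 numbers: the turn, a rotation vector about the tool's x, y, z in rad, then the shift along the tool's x, y, z in cm, then the finger opening in cm, from 0 to 8.54. A call has 1 to 12 rows; each row shifts and turns the pose as measured when the row begins, along the tool's axes as they then stand; what a row does not reach is not made up. A row lasts 1/12 s, in which the tool goes at most 41.7 mm and 7.16 degrees, less where a joint would pass 70% of its speed; a pose out of reach is approached as far as the arm can. A call is refused whole if a number of a shift passes 4.17 or a number of a turn 0.125, either way. A call with a gripper value outside its range is refused whole. The fingers move at their own pace and stop on an object; "force" is the grip in N (left out, the last holds). Time passes only in rows, so rows that do not move let the fingers close. It gives the time, the measured TCP pose, the force and the opening at its end, in the units of the state.
- bot.get_obs(): the state, without advancing time (a new reading comes with each control period).
- imaging.camera(name): name is "scene" or "top"; returns the picture (384x512x3 uint8, blue, green, red); there is no depth.
- imaging.calibration(name): a dict with "fx", "fy", "cx", "cy" (pixels), "D" ([k1, k2, p1, p2, k3] as OpenCV has them; the pictures are not rectified), "camera_from_world" (4x4, takes a point from world to camera coordinates). Camera axes: x right, y down, z forward; pixel columns grow to the right and rows downward; lengths in m; the calibration is good to about 2 mm. A picture is of the moment at which its call begins. calibration takes no time and is no camera call.
- bot.job_done(): hands the job in, once; it reports no verdict.
The state is a dict: "time": time; "q": joint angles; "qd": joint speeds; "joint_efforts": joint torques, N m; "ee_pos": TCP position; "tcp_rot": TCP orientation; "wrist_force": force on the tool from outside, world axes, zero at the start; "torque": the same for the moment, N m; "opening": finger opening in m.
Only numpy, scipy, OpenCV 4.12 (cv2) and the standard library are available. Lean on these libraries where they do the work, as an engineer would, in place of code of your own. Each camera call takes 0.05 s, during which the arm holds its last target.

### The job

Put the headphone amplifier (the tall narrow metal box with two knobs) into the free back corner of the rack tray, the right way up and with its knobs towards the tray's open front. Hold it there with one diagonal push, down, back and sideways at once, so that it sits square and flat and bears firmly, but without bending anything, on the tray floor, the back lip and the side lip together, and finish while still holding it pressed like that, ready for a colleague to screw it on through the lips. Leave the flat splitter box, the screwdriver and the dish of screws where they are.

Things in the scene. Friction and masses are not known exactly. Their poses are not given: they have to be found in the camera images.
- amp_center (a point): centre (half-way up) of the headphone amplifier, a loose box of bare aluminium with black end plates, about 0.35 kg: 110 mm long (its x), 54 mm wide (its y), 58 mm high (its z, up). It starts upright on the desk (z = 0). Its front end is at its own -x and carries two steel knobs, 17 mm across, standing out 15 mm, at 38 mm height; its rear end (+x), sides and bottom are flat. Grasp it across its 54 mm width, in its upper part.
- amp: the same amplifier; origin at the centre of its underside, axes as above
- amp_corner (a point): the amplifier's lower rear left corner (its own +x, +y, bottom), 55 mm and 27 mm from the middle of its underside; it belongs in the tray's corner (tray_corner)
- tray: half-width rack tray of dark folded steel, screwed to the desk: 220 mm wide (its y) and 160 mm deep (its x), origin on the desk surface (z = 0) under its centre, z up. Its open front, with a 44 mm high rack ear outside either side, is at its -x; the back lip is at its +x. The half at its -y is taken by a grey unit (135 x 88 x 42 mm, fixed); the half at its +y, between that unit and the side lip, is free, about 123 mm wide
- tray_corner (a point): the inner corner of the tray at its free half, where the floor (4 mm above the desk), the back lip and the side lip meet; 77 mm in x and 107 mm in y from the tray's origin, axes as the tray's. The corner of the amplifier goes here, so that its middle comes 55 mm in front (-x) and 27 mm beside (-y) of this point
- tray_floor: the tray's floor, a plate whose top lies 4 mm above the desk; origin and axes as the tray's. Rigid; the amplifier rubs on it and on the lips with a friction of about 0.35 to 0.55 of the pressing force, so pressed down hard too early it sticks short of the lips, and pressed hard on one lip it sticks short of the other
- back_lip: the lip along the tray's back, 3 mm thick, standing 18 mm above the tray floor, its inner face at 77 mm along the tray's +x; origin and axes as the tray's. Rigid
- side_lip: the lip along the tray's free side, 3 mm thick, standing 18 mm above the tray floor, its inner face at 107 mm along the tray's +y; origin and axes as the tray's. Rigid; fingers that reach lower than 18 mm above the tray floor on that side of the amplifier would strike it
- flat_box: bystander: flat grey splitter box with two sockets and no knobs, 100 x 75 x 36 mm, origin under its centre
- screwdriver: bystander: black-handled screwdriver, 190 mm long, lying along its x; origin under its middle
- screw_dish: bystander: round steel dish of screws, 76 mm across, 18 mm high; origin under its centre
Mind the look-alikes: they are no part of the job. Leave any purple look-alike of the amp alone.

How it is judged:
By the outcome, as a careful person would: the job done as asked, in the order asked, and still so for the second after the job is handed in, while the arm keeps its last pose, push and grip.
It also fails if it takes over 61 s, if anything falls off the work surface, if the arm or the gripper's body presses on something with over 40 N, if the wrist force passes 120 N, or if a joint passes its speed limit or range.

## Working session

There is one attempt and no reset: what is moved stays moved. The work goes in short steps, Python scripts to look and compute and a tool call to move; the robot and the scene stay as the last step left them, time stands still between calls to the robot, and variables do not carry over. Pictures are saved under pics/ and viewed, and the job is handed in when it is done.

Besides the shell and the picture viewer there is one more tool, called after "Call:" in YAML: its name, and indented under it one key for each argument. servo_tool: Moves the arm, as the interface text tells. Its arguments: {"type":"object","properties":{"moves":{"type":"array","items":{"type":"array","items":{"type":"array","items":{"type":"number"}}}},"force":{"type":"number"}},"required":["moves"]}

```bash
mkdir -p pics; ls
python3 - <<'E'
from workcell import bot, imaging
import cv2
for n in ("scene","top"):
    im=imaging.camera(n); cv2.imwrite(f"pics/{n}0.png",im)
    c=imaging.calibration(n); print(n,c)
print(bot.get_obs(), bot.pinch_z)
E
```

```text
pics
scene {'fx': 491.00902706107945, 'fy': 491.00902706107945, 'cx': 257.2396443325956, 'cy': 192.25046173571462, 'D': array([0.00115927, 0.        , 0.        , 0.        , 0.        ]), 'camera_from_world': array([[-0.47246162,  0.88119511,  0.01658888,  0.2134627 ],
       [ 0.70040445,  0.38682105, -0.59983588, -0.27575091],
       [-0.53498937, -0.27178051, -0.79995108,  1.40068873],
       [ 0.        ,  0.        ,  0.        ,  1.        ]])}
top {'fx': 440.48881224782605, 'fy': 440.48881224782605, 'cx': 257.1521427604851, 'cy': 195.6250517509583, 'D': array([-0.11506496,  0.        ,  0.        ,  0.        ,  0.        ]), 'camera_from_world': array([[-0.00203727, -0.99988706, -0.01489033, -0.00145492],
       [-0.9897129 ,  0.00414621, -0.14300765,  0.43504934],
       [ 0.14305323,  0.01444581, -0.98960957,  1.00544261],
       [ 0.        ,  0.        ,  0.        ,  1.        ]])}
{'time': 0.1, 'q': array([ 6.44002161e+01,  5.01068537e+00,  1.00401271e+01,  9.50996750e+01,
       -4.54656741e-05,  8.99996009e+01]), 'qd': array([ 0.01615018, -0.11491734,  0.16747551, -0.08297926, -0.04630829,
       -0.00935318]), 'joint_efforts': array([ 9.43551495e-04, -5.21560013e+01,  4.65654588e+01,  1.59541302e-02,
        7.68011319e-05,  7.28341377e-06]), 'ee_pos': array([0.23756065, 0.49583161, 0.23063785]), 'tcp_rot': array([-1.79929767e+02,  4.49764835e-05,  1.54400615e+02]), 'wrist_force': array([-0.26265588, -0.87023875, -0.64449859]), 'torque': array([0.00159139, 0.01698939, 0.01949052]), 'opening': 0.08529689385956711} 0.0187
```

View pics/scene0.png

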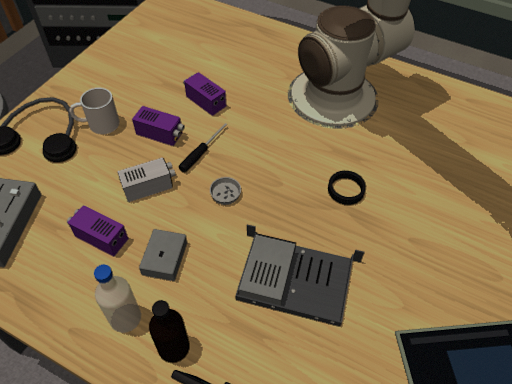

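View pics/top0.png

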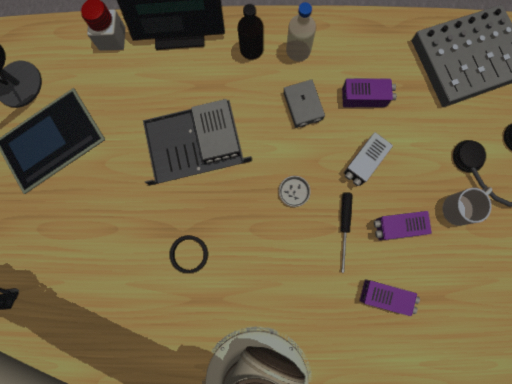

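The scene picture shows the silver amp at (147,179), purple look-alikes at (205,93), (158,125) and (98,230), the flat box at (164,254), and the tray at (296,278). In the top picture these are the amp at (368,160), purples at (368,93), (403,226) and (390,297), the flat box at (304,104) and the tray at (195,142).

**Possible mix-ups (top pixels):** the three purple amps and the grey flat box. I choose the bare silver box with two knobs at (368,160), and check it in a close crop.

```bash
cat > h.py <<'E'
import numpy as np, cv2
from workcell import bot, imaging
def ray(n,uv):
    c=imaging.calibration(n);K=np.array([[c['fx'],0,c['cx']],[0,c['fy'],c['cy']],[0,0,1]])
    p=cv2.undistortPoints(np.array(uv,float).reshape(-1,1,2),K,np.array(c['D'])).reshape(-1,2)
    T=c['camera_from_world'];R=T[:3,:3];o=-R.T@T[:3,3]
    d=np.c_[p,np.ones(len(p))]@R
    return o,d
def onz(n,uv,z):
    o,d=ray(n,uv); z=np.broadcast_to(z,len(d)); return o+d*((z-o[2])/d[:,2])[:,None]
def proj(n,X):
    c=imaging.calibration(n);K=np.array([[c['fx'],0,c['cx']],[0,c['fy'],c['cy']],[0,0,1]])
    T=c['camera_from_world'];X=np.atleast_2d(np.array(X,float))
    return cv2.projectPoints(X,cv2.Rodrigues(T[:3,:3])[0],T[:3,3],K,np.array(c['D']))[0].reshape(-1,2)
def tri(ua,ub):
    o1,d1=ray('scene',[ua]);o2,d2=ray('top',[ub]);d1=d1[0]/np.linalg.norm(d1);d2=d2[0]/np.linalg.norm(d2)
    s=np.linalg.lstsq(np.c_[d1,-d2],o2-o1,rcond=None)[0]
    a,b=o1+s[0]*d1,o2+s[1]*d2
    return (a+b)/2,np.linalg.norm(a-b)
def crop(src,x0,y0,x1,y1,f,dst):
    im=cv2.imread(src)[y0:y1,x0:x1]; cv2.imwrite(dst,cv2.resize(im,None,fx=f,fy=f,interpolation=cv2.INTER_CUBIC))
E
python3 - <<'E'
from h import *
crop('pics/top0.png',330,120,405,200,8,'pics/c_amp_top.png')
crop('pics/scene0.png',105,145,190,210,8,'pics/c_amp_sc.png')
crop('pics/top0.png',135,90,260,195,6,'pics/c_tray_top.png')
crop('pics/scene0.png',230,220,370,325,5.5,'pics/c_tray_sc.png')
E
```

```text
(no output)
```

View pics/c_amp_top.png

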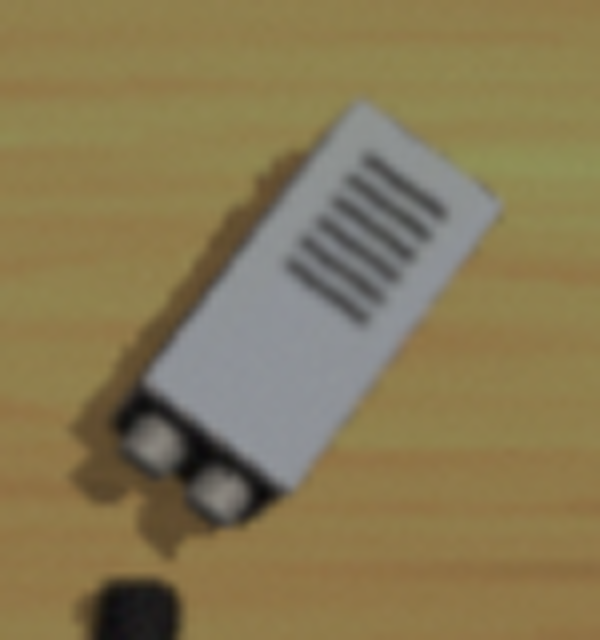

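View pics/c_amp_sc.png

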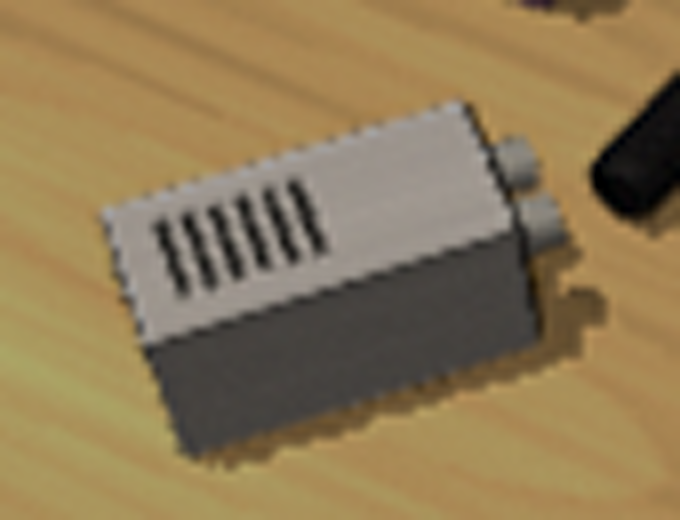

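View pics/c_tray_top.png

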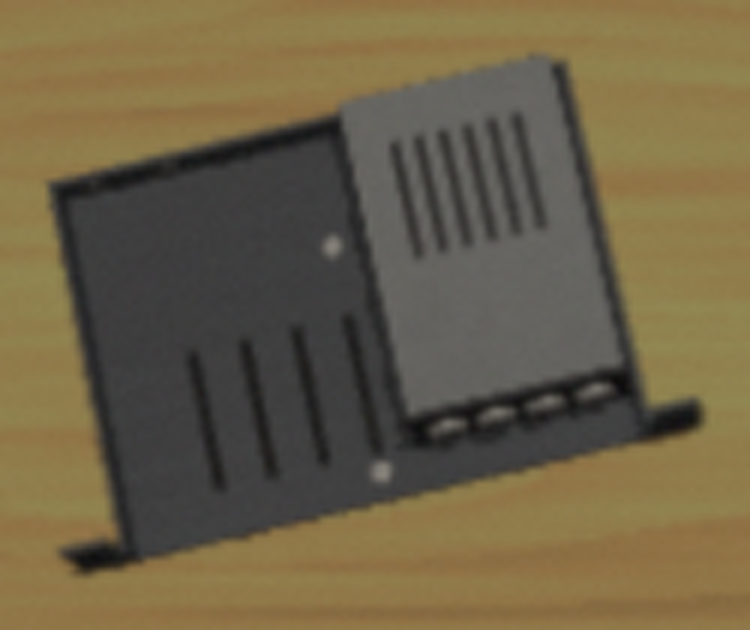

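View pics/c_tray_sc.png

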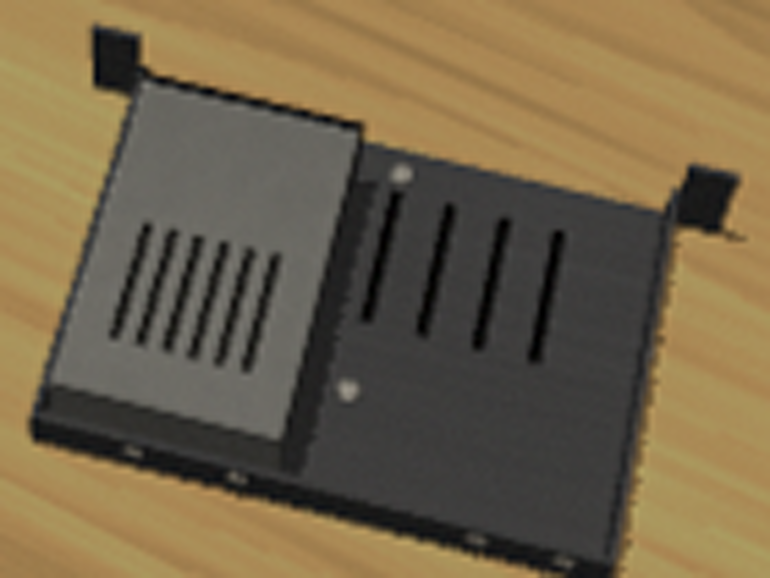

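The crops confirm the bare silver body with two steel knobs pointing to lower left in the top view. The tray's free half is the dark left part in the top view. Next I measure amp and tray corners in both views.

Run:
```python
from h import *
def un(L,f,x0,y0): return [((a+.5)/f-.5+x0,(b+.5)/f-.5+y0) for a,b in L]
T=un([(362,98),(502,205),(290,492),(148,383)],8,330,120) # rearL? top view: order
S=un([(103,212),(150,345),(518,232),(463,100)],8,105,145)
for n,L in(('top',T),('scene',S)):
    P=onz(n,L,.058); print(n,P.round(4).tolist(),'sides',[round(np.linalg.norm(P[i]-P[(i+1)%4]),4) for i in range(4)], P.mean(0).round(4))
    d=(P[0]+P[1]-P[2]-P[3]); print('yaw',np.degrees(np.arctan2(d[1],d[0])))
# mask based
for n,(x0,y0,x1,y1) in(('top',(335,125,400,195)),('scene',(110,150,180,205))):
    im=cv2.imread(f'pics/{n}0.png'); hsv=cv2.cvtColor(im,cv2.COLOR_BGR2HSV)
    m=((hsv[...,1]<60)&(hsv[...,2]>115)).astype(np.uint8); z=np.zeros_like(m); z[y0:y1,x0:x1]=m[y0:y1,x0:x1]
    z=cv2.morphologyEx(z,cv2.MORPH_CLOSE,np.ones((5,5)))
    cs=sorted(cv2.findContours(z,0,2)[0],key=cv2.contourArea)[-1]
    P=onz(n,cs.reshape(-1,2),.058)[:,:2].astype(np.float32)
    print(n,'rect',cv2.minAreaRect(P))
# tray corners
TT=un([(55,186),(563,62),(648,435),(127,560)],6,135,90)   # outer lip back-left, back-right, front-right, front-left
print('tray top z.022', onz('top',TT[:2],.022).round(4).tolist(), 'z.004', onz('top',TT[2:],.004).round(4).tolist())
TI=un([(70,197),(340,128)],6,135,90)
print('inner lip top edges z .022',onz('top',TI,.022).round(4).tolist())
```

```text
top [[0.582, -0.2809, 0.058], [0.5496, -0.3211, 0.058], [0.4641, -0.2544, 0.058], [0.4963, -0.2142, 0.058]] sides [np.float64(0.0516), np.float64(0.1084), np.float64(0.0516), np.float64(0.1086)] [ 0.523  -0.2677  0.058 ]
yaw -37.935956535449414
scene [[0.5492, -0.3196, 0.058], [0.5818, -0.2776, 0.058], [0.4969, -0.2097, 0.058], [0.4627, -0.2528, 0.058]] sides [np.float64(0.0532), np.float64(0.1087), np.float64(0.055), np.float64(0.1093)] [ 0.5227 -0.2649  0.058 ]
yaw -38.163787767361754
top rect ((0.5170964002609253, -0.2627214789390564), (0.05403794348239899, 0.1261664628982544), 51.82447814941406)
scene rect ((0.5179808735847473, -0.2621169686317444), (0.05420785769820213, 0.12371371686458588), 50.72414779663086)
tray top z.022 [[0.6251, 0.2774, 0.022], [0.6755, 0.0678, 0.022]] z.004 [[0.522, 0.0331, 0.004], [0.4715, 0.246, 0.004]]
inner lip top edges z .022 [[0.6202, 0.2709, 0.022], [0.6481, 0.1594, 0.022]]
```

Amp: centre ≈ (0.523, −0.266), yaw ≈ −38°, and the sides agree with 110 × 54. I refine the tray by fitting lines to its edges in both views.

Run:
```python
from h import *
crop('pics/top0.png',140,105,200,190,7,'pics/t1.png')
crop('pics/scene0.png',285,240,365,325,7,'pics/t2.png')
# dark tray mask outline vs wood, both views
for n,(x0,y0,x1,y1) in(('top',(138,92,258,192)),('scene',(232,222,368,325))):
    im=cv2.imread(f'pics/{n}0.png'); hsv=cv2.cvtColor(im,cv2.COLOR_BGR2HSV)
    m=(hsv[...,1]<75).astype(np.uint8); z=np.zeros_like(m); z[y0:y1,x0:x1]=m[y0:y1,x0:x1]
    cs=sorted(cv2.findContours(z,0,1)[0],key=cv2.contourArea)[-1]
    o=im.copy(); cv2.drawContours(o,[cs],-1,(0,0,255),1); cv2.imwrite(f'pics/o_{n}.png',cv2.resize(o[y0:y1,x0:x1],None,fx=5,fy=5,interpolation=0))
    np.save(f'{n}_c.npy',cs.reshape(-1,2))
```

```text
(no output)
```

View pics/o_top.png

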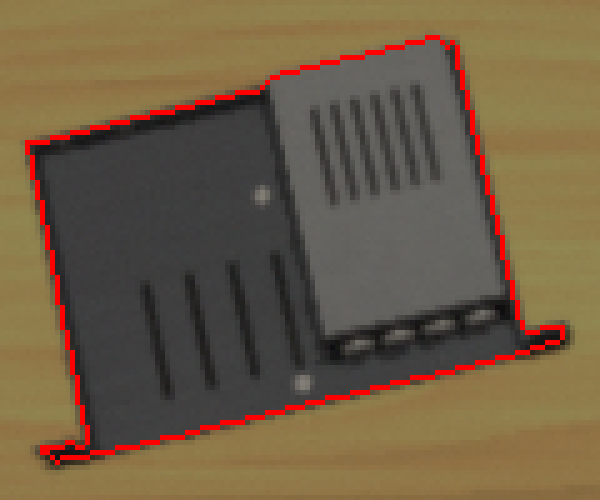

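View pics/o_scene.png

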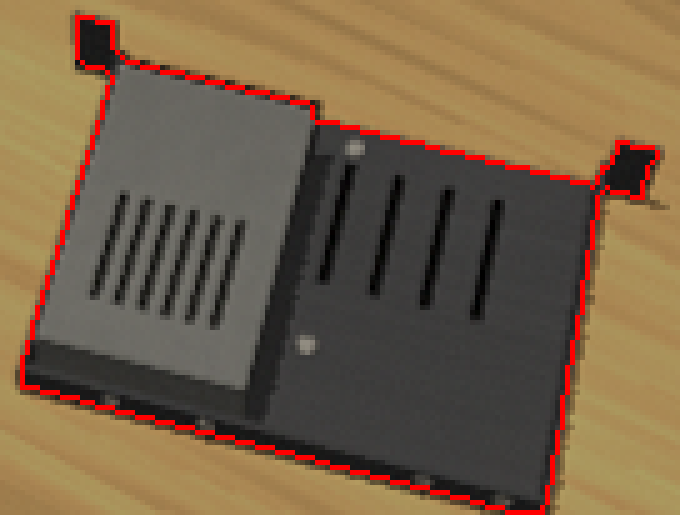

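View pics/t2.png

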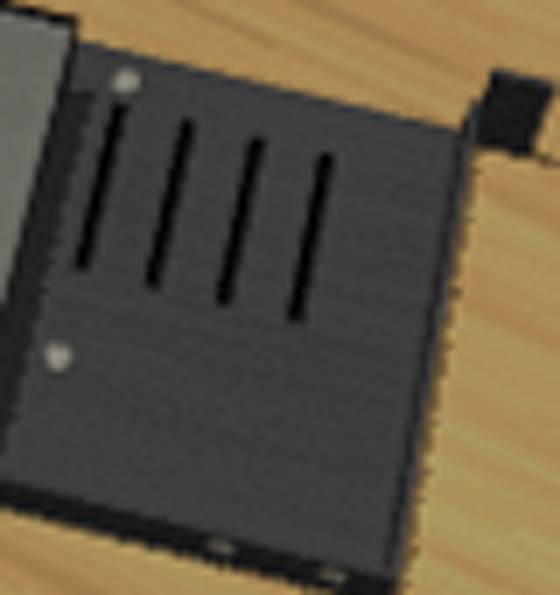

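View pics/t1.png

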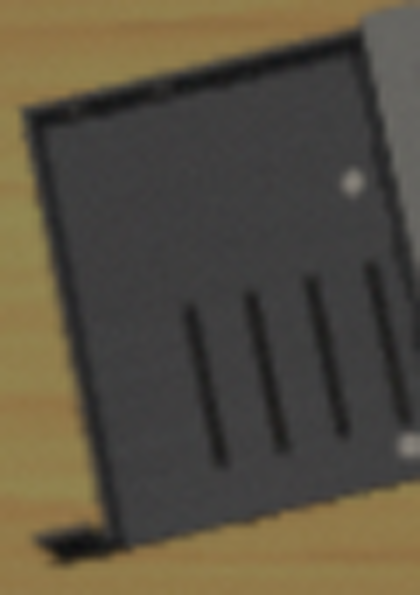

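Run:
```python
from h import *
for n in('top','scene'): print(n,ray(n,[(0,0)])[0].round(3))
c=np.load('top_c.npy').astype(float); # crop 5x offset 138,92 -> px
def px(a,b,off): return np.array([a/5+off[0],b/5+off[1]])
def line(cont,p,q,z,n,lab):
    d=(q-p)/np.linalg.norm(q-p); t=(cont-p)@d; L=np.linalg.norm(q-p); nn=np.array([-d[1],d[0]])
    # dense resample of contour
    s=(t>.05*L)&(t<.95*L)&(abs((cont-p)@nn)<2.5)
    W=onz(n,cont[s],z)[:,:2].astype(np.float32)
    v=cv2.fitLine(W,cv2.DIST_HUBER,0,.01,.01).ravel()
    a=np.degrees(np.arctan2(v[1],v[0])); print(n,lab,'pts',s.sum(),'dir',round(a,2),'through',v[2:].round(4)); return v
o=(138,92)
L={}
L['side']=line(c,px(30,150,o),px(88,440,o),.022,'top','side')
L['back']=line(c,px(30,143,o),px(262,92,o),.022,'top','back')
L['front']=line(c,px(100,450,o),px(520,350,o),.002,'top','front')
L['right']=line(c,px(458,45,o),px(518,320,o),.022,'top','-y side')
c2=np.load('scene_c.npy').astype(float); o=(232,222)
M={}
M['front']=line(c2,px(320,122,o),px(590,184,o),.004,'scene','front')
M['side22']=line(c2,px(597,195,o),px(548,508,o),.022,'scene','side z22')
M['side0']=line(c2,px(597,195,o),px(548,508,o),.0,'scene','side z0')
M['back0']=line(c2,px(25,388,o),px(540,512,o),.0,'scene','back z0')
yaw=np.radians(13.5)
for y in (13.2,13.5,13.8):
    yaw=np.radians(y);ex=np.array([np.cos(yaw),np.sin(yaw)]);ey=np.array([-ex[1],ex[0]])
    print(y,{k:round(float((v[2:]@(ey if k[:4] in('side','righ') else ex))),4) for k,v in L.items()},{k:round(float((v[2:]@(ey if k[:4] in('side','righ') else ex))),4) for k,v in M.items()})
```

```text
top [ 0.287 -0.018  1.057]
scene [1.043 0.299 0.952]
top side pts 52 dir 13.35 through [0.5498 0.2607]
top back pts 41 dir -76.5 through [0.6385 0.2221]
top front pts 75 dir -76.72 through [0.4978 0.1376]
top -y side pts 49 dir 13.34 through [0.6009 0.0507]
scene front pts 49 dir -76.8 through [0.4859 0.1815]
scene side z22 pts 56 dir 13.27 through [0.56   0.2651]
scene side z0 pts 56 dir 13.27 through [0.5485 0.2643]
scene back z0 pts 92 dir -76.71 through [0.6467 0.1768]
13.2 {'side': 0.1282, 'back': 0.6724, 'front': 0.5161, 'right': -0.0878} {'front': 0.5145, 'side22': 0.1302, 'side0': 0.132, 'back0': 0.67}
13.5 {'side': 0.1251, 'back': 0.6728, 'front': 0.5162, 'right': -0.0909} {'front': 0.5149, 'side22': 0.127, 'side0': 0.1289, 'back0': 0.6701}
13.8 {'side': 0.122, 'back': 0.6731, 'front': 0.5162, 'right': -0.0941} {'front': 0.5152, 'side22': 0.1238, 'side0': 0.1258, 'back0': 0.6702}
```

Tray yaw is about 13.3°, the inner corner about (0.623, 0.2775), and the amp target centre about (0.576, 0.239). First I turn the tool to yaw −38° in place, then travel.

Call:
servo_tool:
  moves:
    - [[0, 0, 0.125, 0, 0, 0, 8.5], [0, 0, 0.125, 0, 0, 0, 8.5], [0, 0, 0.125, 0, 0, 0, 8.5], [0, 0, 0.125, 0, 0, 0, 8.5], [0, 0, 0.125, 0, 0, 0, 8.5], [0, 0, 0.125, 0, 0, 0, 8.5], [0, 0, 0.125, 0, 0, 0, 8.5], [0, 0, 0.125, 0, 0, 0, 8.5], [0, 0, 0.125, 0, 0, 0, 8.5], [0, 0, 0.125, 0, 0, 0, 8.5], [0, 0, 0.125, 0, 0, 0, 8.5], [0, 0, 0.125, 0, 0, 0, 8.5]]

```text
time: 1.1
ee_pos: [0.2368, 0.4942, 0.2253]
tcp_rot: [-180.0, 0.6, 68.2]
wrist_force: [-0.6, 0.1, -0.4]
opening: 0.0847
```

Call:
servo_tool:
  moves:
    - [[0, 0, 0.125, 0, 0, 0, 8.5], [0, 0, 0.125, 0, 0, 0, 8.5], [0, 0, 0.125, 0, 0, 0, 8.5], [0, 0, 0.125, 0, 0, 0, 8.5], [0, 0, 0.125, 0, 0, 0, 8.5], [0, 0, 0.125, 0, 0, 0, 8.5], [0, 0, 0.125, 0, 0, 0, 8.5], [0, 0, 0.125, 0, 0, 0, 8.5], [0, 0, 0.125, 0, 0, 0, 8.5], [0, 0, 0.125, 0, 0, 0, 8.5], [0, 0, 0.125, 0, 0, 0, 8.5], [0, 0, 0.125, 0, 0, 0, 8.5]]

```text
time: 2.1
ee_pos: [0.4644, 0.205, 0.2202]
tcp_rot: [-166.7, 11.0, 16.5]
wrist_force: [0.6, 0.8, 0.4]
opening: 0.0849
```

Run:
```python
from h import *
o=bot.get_obs(); print({k:np.round(v,3) for k,v in o.items() if k in('q','qd','ee_pos','tcp_rot')})
```

```text
{'q': array([ 16.425,   9.195,  11.783, 103.574,  13.25 , 179.944]), 'qd': array([-49.899,   8.716,   5.515,  15.96 ,   8.334,   0.083]), 'ee_pos': array([0.464, 0.205, 0.22 ]), 'tcp_rot': array([-166.739,   10.973,   16.481])}
```

The last joint ran to its +180° stop, because its sense is opposite to what I assumed (yaw = 180 + q1 − q6). I turn back and will use the other half-turn, yaw 142°.

Call:
servo_tool:
  moves:
    - [[0, 0, -0.1, 0, 0, 0, 8.5], [0, 0, -0.125, 0, 0, 0, 8.5], [0, 0, -0.125, 0, 0, 0, 8.5], [0, 0, -0.125, 0, 0, 0, 8.5], [0, 0, -0.125, 0, 0, 0, 8.5], [0, 0, -0.125, 0, 0, 0, 8.5]]

```text
time: 2.6
ee_pos: [0.4673, 0.1958, 0.2165]
tcp_rot: [-162.6, -0.2, 56.4]
wrist_force: [-0.2, -0.3, 0.8]
opening: 0.0846
```

```bash
cat > plan.py <<'E'
import sys
from h import *
from scipy.spatial.transform import Rotation as Ro
def go(pos,rpy,pr=True):
    o=bot.get_obs(); R=Ro.from_euler('xyz',o['tcp_rot'],degrees=True); G=Ro.from_euler('xyz',rpy,degrees=True)
    rv=(R.inv()*G).as_rotvec(); d=R.inv().apply(np.array(pos)-o['ee_pos'])*100
    if pr: print('t',round(float(o['time']),2),'pos',o['ee_pos'].round(4),'rot',o['tcp_rot'].round(2),'q',o['q'].round(1),'\n rotvec',rv.round(4),'shift cm (tool now)',d.round(2), 'shift cm in goal frame',(G.inv().apply(np.array(pos)-o['ee_pos'])*100).round(2))
    print(' F world',o['wrist_force'].round(2),'F tool',R.inv().apply(o['wrist_force']).round(2),'M tool',R.inv().apply(o['torque']).round(3),'open',round(float(o['opening']),4))
E
python3 -c "
from plan import *
go([.523,-.266,.15],[180,0,142])"
```

```text
t 2.6 pos [0.4673 0.1958 0.2165] rot [-162.56   -0.21   56.39] q [ 15.4   9.5  11.7 103.6  13.2 137.6] 
 rotvec [-0.2426 -0.2301 -1.4811] shift cm (tool now) [-35.4   30.76  -2.83] shift cm in goal frame [-32.82 -32.96   6.65]
 F world [-0.24 -0.26  0.82] F tool [-0.34 -0.3  -0.77] M tool [-0.266  0.028 -0.003] open 0.0846
```

Call:
servo_tool:
  moves:
    - [[-0.019, -0.018, -0.118, 0, 0, 0, 8.5], [-0.019, -0.018, -0.118, 0, 0, 0, 8.5], [-0.019, -0.018, -0.118, 0, 0, 0, 8.5], [-0.019, -0.018, -0.118, 0, 0, 0, 8.5], [-0.019, -0.018, -0.118, 0, 0, 0, 8.5], [-0.019, -0.018, -0.118, 0, 0, 0, 8.5], [-0.019, -0.018, -0.118, 0, 0, 0, 8.5], [-0.019, -0.018, -0.118, 0, 0, 0, 8.5], [-0.019, -0.018, -0.118, 0, 0, 0, 8.5], [-0.019, -0.018, -0.118, 0, 0, 0, 8.5], [-0.019, -0.018, -0.118, 0, 0, 0, 8.5], [-0.019, -0.018, -0.118, 0, 0, 0, 8.5]]

```text
time: 3.6
ee_pos: [0.4669, 0.1947, 0.2103]
tcp_rot: [-179.2, -0.8, 141.2]
wrist_force: [-0.1, -0.3, -0.6]
opening: 0.0848
```

```bash
python3 -c "
from plan import *
go([.523,-.266,.15],[180,0,142])"
```

```text
t 3.6 pos [0.4669 0.1947 0.2103] rot [-179.21   -0.83  141.21] q [22.4 -0.3  2.2 93.7  0.3 61.2] 
 rotvec [-0.0138 -0.0146 -0.0137] shift cm (tool now) [-33.31 -32.32   6.  ] shift cm in goal frame [-32.78 -32.85   6.03]
 F world [-0.13 -0.31 -0.63] F tool [-0.1  -0.32  0.63] M tool [-0.046 -0.054 -0.05 ] open 0.0848
```

Call:
servo_tool:
  moves:
    - [[-0.005, -0.005, -0.005, -2.7, -2.7, 0.3, 8.5], [-0.005, -0.005, -0.005, -2.7, -2.7, 0.3, 8.5], [-0.005, -0.005, -0.005, -2.7, -2.7, 0.3, 8.5], [0, 0, 0, -2.7, -2.7, 0.4, 8.5], [0, 0, 0, -2.7, -2.7, 0.4, 8.5], [0, 0, 0, -2.7, -2.7, 0.4, 8.5], [0, 0, 0, -2.7, -2.7, 0.4, 8.5], [0, 0, 0, -2.7, -2.7, 0.4, 8.5], [0, 0, 0, -2.7, -2.7, 0.4, 8.5], [0, 0, 0, -2.7, -2.7, 0.4, 8.5], [0, 0, 0, -2.7, -2.7, 0.4, 8.5], [0, 0, 0, -2.7, -2.7, 0.4, 8.5]]

```text
time: 4.6
ee_pos: [0.5273, -0.272, 0.1605]
tcp_rot: [179.7, 0.0, 143.5]
wrist_force: [1.0, 1.0, 0.1]
opening: 0.0851
```

```bash
python3 -c "
from plan import *
go([.523,-.266,.11],[180,0,142])"
```

```text
t 4.6 pos [ 0.5273 -0.272   0.1605] rot [1.7975e+02 4.0000e-02 1.4348e+02] q [-27.4  10.    7.8  87.7   0.2   9.1] 
 rotvec [0.0044 0.0006 0.0259] shift cm (tool now) [0.71 0.2  5.05] shift cm in goal frame [0.71 0.2  5.05]
 F world [0.97 1.03 0.06] F tool [-0.17  1.4  -0.05] M tool [-0.027 -0.065 -0.006] open 0.0851
```

Call:
servo_tool:
  moves:
    - [[0.004, 0, 0.026, 0.7, 0.2, 2.5, 8.5], [0, 0, 0, 0, 0, 2.3, 8.5], [0, 0, 0, 0, 0, 0, 8.5], [0, 0, 0, 0, 0, 0, 8.5]]

```text
time: 4.93
ee_pos: [0.5221, -0.2752, 0.1075]
tcp_rot: [-179.9, -0.1, 141.4]
wrist_force: [0.8, 0.5, 0.2]
opening: 0.0853
```

Run:
```python
from plan import *
go([.523,-.2663,.024],[180,0,142])
cv2.imwrite('pics/g1.png',imaging.camera('scene')); crop('pics/g1.png',90,90,230,210,5.5,'pics/g1c.png')
cv2.imwrite('pics/g1t.png',imaging.camera('top')); crop('pics/g1t.png',310,90,430,200,5.5,'pics/g1tc.png')
```

```text
t 4.93 pos [ 0.5221 -0.2752  0.1075] rot [-1.7991e+02 -1.3000e-01  1.4137e+02] q [-27.8   9.9   1.9  82.1  -0.1  10.9] 
 rotvec [-0.0016 -0.0023 -0.011 ] shift cm (tool now) [0.47 0.76 8.35] shift cm in goal frame [0.48 0.76 8.35]
 F world [0.75 0.5  0.15] F tool [-0.28  0.86 -0.15] M tool [ 0.039 -0.007 -0.041] open 0.0853
```

View pics/g1c.png

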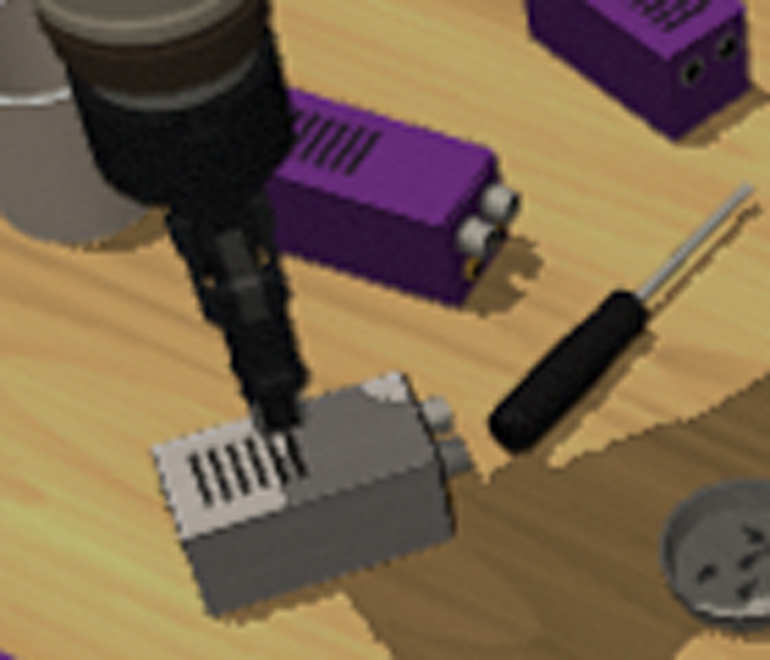

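View pics/g1tc.png

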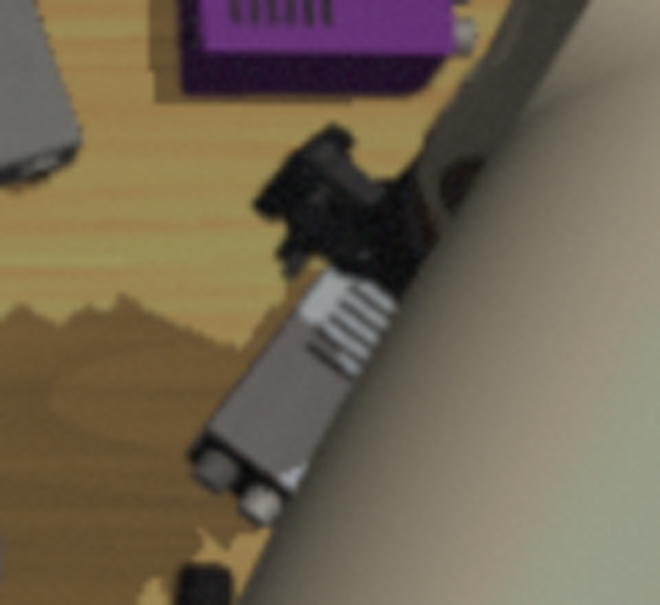

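The fingers hang over the amp and one lies about 8 mm off centre. I correct that, then descend.

Call:
servo_tool:
  moves:
    - [[0, 0, -0.011, 0.45, 0.75, 0, 8.5], [0, 0, 0, 0, 0, 0, 8.5], [0, 0, 0, 0, 0, 0, 8.5]]

```text
time: 5.28
ee_pos: [0.5253, -0.2645, 0.1122]
tcp_rot: [-180.0, 0.2, 142.2]
wrist_force: [-0.5, 0.3, -0.4]
opening: 0.0853
```

```bash
python3 -c "
from plan import *
go([.523,-.2663,.024],[180,0,142])"
```

```text
t 5.28 pos [ 0.5253 -0.2645  0.1122] rot [-179.98    0.18  142.25] q [-26.7   9.3   1.7  82.2  -0.1  11. ] 
 rotvec [-0.0003  0.0031  0.0043] shift cm (tool now) [ 0.1  -0.28  8.82] shift cm in goal frame [ 0.07 -0.28  8.82]
 F world [-0.49  0.33 -0.38] F tool [ 0.59 -0.04  0.38] M tool [-0.038 -0.014  0.033] open 0.0853
```

Call:
servo_tool:
  moves:
    - [[0, 0, 0, 0.1, -0.28, 1.2, 8.5], [0, 0, 0, 0, 0, 1.2, 8.5], [0, 0, 0, 0, 0, 1.2, 8.5], [0, 0, 0, 0, 0, 1.2, 8.5], [0, 0, 0, 0, 0, 1.2, 8.5], [0, 0, 0, 0, 0, 0.8, 8.5], [0, 0, 0, 0, 0, 0, 8.5], [0, 0, 0, 0, 0, 0, 8.5]]

```text
time: 5.95
ee_pos: [0.5223, -0.265, 0.0366]
tcp_rot: [-180.0, 0.2, 142.4]
wrist_force: [-0.2, -0.7, 0.2]
opening: 0.0848
```

```bash
python3 -c "
from plan import *
go([.523,-.2663,.024],[180,0,142])"
```

```text
t 5.95 pos [ 0.5223 -0.265   0.0366] rot [-179.98    0.19  142.36] q [-26.9  10.4  -5.5  73.9  -0.1  10.8] 
 rotvec [-0.0003  0.0033  0.0063] shift cm (tool now) [-0.13 -0.06  1.26] shift cm in goal frame [-0.13 -0.06  1.26]
 F world [-0.22 -0.73  0.2 ] F tool [-0.28 -0.71 -0.2 ] M tool [-0.004 -0.009 -0.023] open 0.0848
```

Call:
servo_tool:
  moves:
    - [[0, 0, 0.006, -0.12, -0.06, 1.15, 8.5], [0, 0, 0, 0, 0, 0, 8.5], [0, 0, 0, 0, 0, 0, 8.5], [0, 0, 0, 0, 0, 0, 5.0], [0, 0, 0, 0, 0, 0, 5.0], [0, 0, 0, 0, 0, 0, 5.0], [0, 0, 0, 0, 0, 0, 5.0], [0, 0, 0, 0, 0, 0, 4.5], [0, 0, 0, 0, 0, 0, 4.5], [0, 0, 0, 0, 0, 0, 4.5]]
  force: 70

```text
time: 6.78
ee_pos: [0.5235, -0.2669, 0.0254]
tcp_rot: [-180.0, 0.3, 142.0]
wrist_force: [-0.5, -0.2, -1.4]
opening: 0.0533
```

```bash
python3 -c "
from plan import *
go([.523,-.2663,.024],[180,0,142])"
```

```text
t 6.78 pos [ 0.5235 -0.2669  0.0254] rot [-179.99    0.29  141.96] q [-27.   10.8  -6.2  72.6  -0.1  11.1] 
 rotvec [-0.0001  0.005  -0.0006] shift cm (tool now) [0.08 0.02 0.14] shift cm in goal frame [0.08 0.02 0.14]
 F world [-0.52 -0.17 -1.38] F tool [ 0.31 -0.46  1.38] M tool [0.057 0.024 0.038] open 0.0533
```

Call:
servo_tool:
  moves:
    - [[0, 0, 0, 0, 0, -0.8, 4.5], [0, 0, 0, 0, 0, -1.2, 4.5], [0, 0, 0, 0, 0, -1.5, 4.5], [0, 0, 0, 0, 0, -1.5, 4.5], [0, 0, 0, 0, 0, -1.5, 4.5], [0, 0, 0, 0, 0, -1.5, 4.5], [0, 0, 0, 0, 0, 0, 4.5], [0, 0, 0, 0, 0, 0, 4.5]]

```text
time: 7.45
ee_pos: [0.5224, -0.2661, 0.1133]
tcp_rot: [-180.0, 0.2, 142.0]
wrist_force: [-0.5, 0.2, -3.9]
opening: 0.053
```

Run:
```python
from plan import *
go([.576,.239,.12],[180,0,193.3])
cv2.imwrite('pics/l1.png',imaging.camera('scene')); crop('pics/l1.png',70,60,230,210,4.5,'pics/l1c.png')
```

```text
t 7.45 pos [ 0.5224 -0.2661  0.1133] rot [-179.99    0.23  141.97] q [-27.    9.    1.4  82.2  -0.1  11.1] 
 rotvec [-0.002   0.0037 -0.8959] shift cm (tool now) [26.9  43.09 -0.79] shift cm in goal frame [-16.83  47.93  -0.67]
 F world [-0.51  0.17 -3.9 ] F tool [ 0.53 -0.18  3.9 ] M tool [-0.013 -0.043  0.04 ] open 0.053
```

View pics/l1c.png

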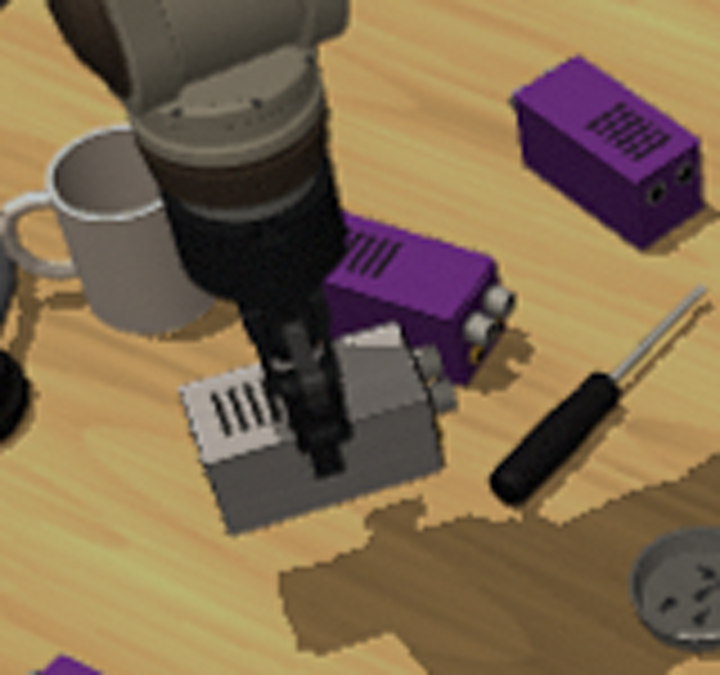

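The amp is lifted level and gripped at 53 mm. Next I turn it to the tray's yaw, then travel to a stand-off 12 mm short of both lips.

Call:
servo_tool:
  moves:
    - [[0, 0, -0.08, 0, 0, 0, 4.5], [0, 0, -0.115, 0, 0, 0, 4.5], [0, 0, -0.115, 0, 0, 0, 4.5], [0, 0, -0.115, 0, 0, 0, 4.5], [0, 0, -0.115, 0, 0, 0, 4.5], [0, 0, -0.115, 0, 0, 0, 4.5], [0, 0, -0.115, 0, 0, 0, 4.5], [0, 0, -0.09, 0, 0, 0, 4.5], [0, 0, -0.03, 0, 0, 0, 4.5], [0, 0, 0, 0, 0, 0, 4.5]]

```text
time: 8.33
ee_pos: [0.5187, -0.2642, 0.1035]
tcp_rot: [179.7, -0.4, -164.5]
wrist_force: [0.7, 1.2, -3.8]
opening: 0.053
```

```bash
python3 -c "
from plan import *
go([.576-.012*.973+.012*.23,.239-.012*.23-.012*.973,.12],[180,0,193.3])"
```

```text
t 8.33 pos [ 0.5187 -0.2642  0.1035] rot [ 179.69   -0.41 -164.47] q [-27.    9.3   0.7  81.9  -0.1 -42.5] 
 rotvec [ 0.0052 -0.0073  0.0388] shift cm (tool now) [-17.73  45.81  -1.54] shift cm in goal frame [-15.95  46.45  -1.65]
 F world [ 0.75  1.22 -3.77] F tool [-1.07  0.95  3.77] M tool [ 0.01  -0.01   0.053] open 0.053
```

Call:
servo_tool:
  moves:
    - [[0.005, -0.007, 0.038, -0.7, 2.0, -0.3, 4.5], [0, 0, 0, -1.3, 3.8, -0.2, 4.5], [0, 0, 0, -1.3, 3.8, -0.2, 4.5], [0, 0, 0, -1.3, 3.8, -0.2, 4.5], [0, 0, 0, -1.3, 3.8, -0.2, 4.5], [0, 0, 0, -1.3, 3.8, -0.2, 4.5], [0, 0, 0, -1.3, 3.8, -0.2, 4.5], [0, 0, 0, -1.3, 3.8, -0.2, 4.5], [0, 0, 0, -1.3, 3.8, -0.2, 4.5], [0, 0, 0, -1.3, 3.8, -0.2, 4.5], [0, 0, 0, -0.7, 2.0, -0.2, 4.5], [0, 0, 0, 0, 0, 0, 4.5]]

```text
time: 9.33
ee_pos: [0.5587, 0.1526, 0.1175]
tcp_rot: [179.8, -0.5, -168.3]
wrist_force: [-0.9, 0.4, -4.5]
opening: 0.0528
```

```bash
python3 -c "
from plan import *
go([.576-.012*.973+.012*.23,.239-.012*.23-.012*.973,.12],[180,0,193.3])"
```

```text
t 9.33 pos [0.5587 0.1526 0.1175] rot [ 179.81   -0.53 -168.27] q [15.2  8.7  1.6 83.4  0.2  3.4] 
 rotvec [ 0.0035 -0.0093 -0.0274] shift cm (tool now) [-2.28  6.87 -0.25] shift cm in goal frame [-2.47  6.81 -0.25]
 F world [-0.94  0.44 -4.55] F tool [0.79 0.61 4.56] M tool [ 0.016  0.005 -0.079] open 0.0528
```

Call:
servo_tool:
  moves:
    - [[0.003, -0.009, -0.027, -0.8, 2.0, -0.2, 4.5], [0, 0, 0, -1.0, 2.6, -0.1, 4.5], [0, 0, 0, -0.6, 1.6, -0.1, 4.5], [0, 0, 0, 0, 0, 0, 4.5], [0, 0, 0, 0, 0, 0, 4.5], [0, 0, 0, 0, 0, 0, 4.5]]

```text
time: 9.83
ee_pos: [0.5666, 0.2215, 0.1168]
tcp_rot: [-179.9, -0.4, -166.9]
wrist_force: [-0.0, -0.4, -4.3]
opening: 0.0528
```

Run:
```python
from plan import *
go([.576-.012*.973+.012*.23,.239-.012*.23-.012*.973,.045],[180,0,193.3])
cv2.imwrite('pics/p1.png',imaging.camera('scene')); crop('pics/p1.png',220,130,400,330,3,'pics/p1c.png')
cv2.imwrite('pics/p1t.png',imaging.camera('top')); crop('pics/p1t.png',90,70,270,200,4,'pics/p1tc.png')
```

```text
t 9.83 pos [0.5666 0.2215 0.1168] rot [-179.92   -0.37 -166.92] q [21.4 12.6  6.  83.8 -0.   8.3] 
 rotvec [-0.0013 -0.0065 -0.0038] shift cm (tool now) [-0.16  0.3   7.18] shift cm in goal frame [-0.12  0.29  7.18]
 F world [-0.   -0.41 -4.33] F tool [ 0.07 -0.39  4.33] M tool [-0.055 -0.027  0.031] open 0.0528
```

View pics/p1c.png

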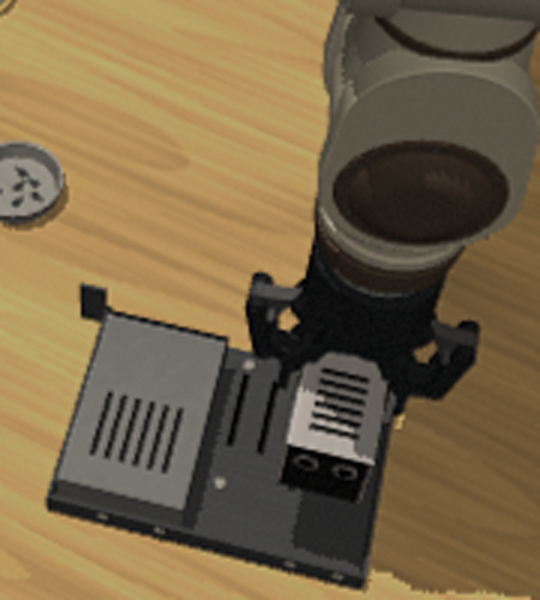

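View pics/p1tc.png

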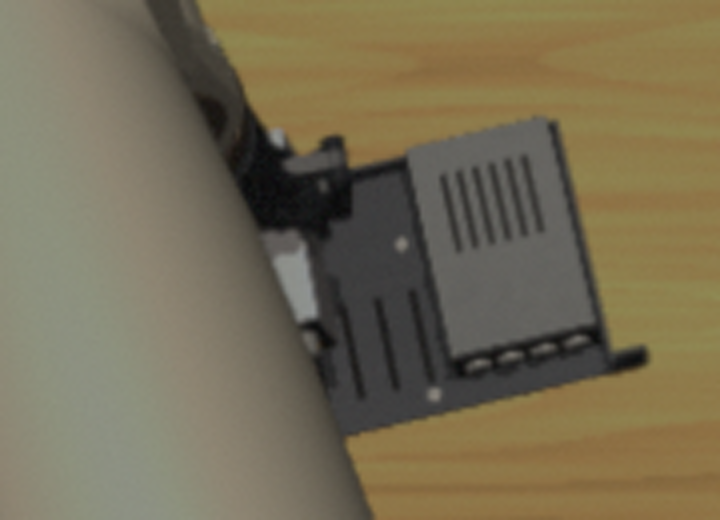

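The amp hovers over the free half, rear end (sockets) towards the back lip, at (335,430) in the scene crop. It is clear of the side lip and the grey unit. I level it and lower it to just above the floor.

Call:
servo_tool:
  moves:
    - [[-0.001, -0.011, -0.004, -0.12, 0.2, 1.0, 4.5], [0, 0, 0, 0, 0, 1.2, 4.5], [0, 0, 0, 0, 0, 1.4, 4.5], [0, 0, 0, 0, 0, 1.4, 4.5], [0, 0, 0, 0, 0, 1.4, 4.5], [0, 0, 0, 0, 0, 0.7, 4.5], [0, 0, 0, 0, 0, 0, 4.5], [0, 0, 0, 0, 0, 0, 4.5]]

```text
time: 10.6
ee_pos: [0.5675, 0.2163, 0.0417]
tcp_rot: [-179.9, 0.2, -167.3]
wrist_force: [0.2, 0.6, -3.5]
opening: 0.0526
```

Run:
```python
from plan import *
go([.576-.012*.973+.012*.23,.239-.012*.23-.012*.973,.0294],[180,0,193.3])
```

```text
t 10.6 pos [0.5675 0.2163 0.0417] rot [-179.91    0.21 -167.26] q [20.9 13.1 -1.8 74.9 -0.1  8.2] 
 rotvec [-0.0015  0.0036 -0.0098] shift cm (tool now) [-0.14  0.82  1.23] shift cm in goal frame [-0.15  0.82  1.23]
 F world [ 0.23  0.6  -3.51] F tool [-0.35  0.54  3.51] M tool [ 0.017 -0.022 -0.008] open 0.0526
```

Call:
servo_tool:
  moves:
    - [[-0.001, 0, -0.009, -0.1, 0.6, 0.6, 4.5], [0, 0, 0, 0, 0, 0.3, 4.5], [0, 0, 0, 0, 0, 0.2, 4.5], [0, 0, 0, 0, 0, 0.1, 4.5]]

```text
time: 10.93
ee_pos: [0.5683, 0.223, 0.0309]
tcp_rot: [180.0, 0.4, -166.7]
wrist_force: [-0.7, 0.5, -3.1]
opening: 0.0531
```

Run:
```python
from plan import *
go([.576-.0,.239,.0294],[180,0,193.3])
```

```text
t 10.93 pos [0.5683 0.223  0.0309] rot [ 180.      0.37 -166.73] q [21.4 13.6 -2.3 73.7 -0.1  8.2] 
 rotvec [ 0.      0.0065 -0.0006] shift cm (tool now) [-1.11  1.38  0.16] shift cm in goal frame [-1.11  1.38  0.15]
 F world [-0.7   0.49 -3.14] F tool [0.59 0.64 3.13] M tool [ 0.042 -0.02   0.024] open 0.0531
```

Call:
servo_tool:
  moves:
    - [[0, 0, 0, 0, 0, 0.1, 4.5], [0, 0, 0, 0, 0, 0.1, 4.5], [0, 0, 0, 0, 0, 0.1, 4.5]]

```text
time: 11.18
ee_pos: [0.5687, 0.2234, 0.0294]
tcp_rot: [180.0, 0.5, -166.7]
wrist_force: [-6.8, -2.6, 9.3]
opening: 0.0529
```

Run:
```python
from plan import *
go([.576-.0,.239,.0294],[180,0,193.3])
```

```text
t 11.18 pos [0.5687 0.2234 0.0294] rot [ 180.      0.46 -166.71] q [21.5 13.7 -2.5 73.4 -0.1  8.2] 
 rotvec [ 0.0001  0.0081 -0.0003] shift cm (tool now) [-1.07  1.36  0.01] shift cm in goal frame [-1.07  1.36 -0.  ]
 F world [-6.79 -2.58  9.32] F tool [ 7.13 -0.95 -9.37] M tool [0.373 1.564 0.015] open 0.0529
```

The floor contact is at TCP z = 0.0294 exactly as predicted. I ease off and approach the lips, almost free of the floor.

Call:
servo_tool:
  moves:
    - [[0, 0, 0, 0, 0, -0.12, 4.5], [0, 0, 0, -0.3, 0.4, -0.08, 4.5], [0, 0, 0, -0.3, 0.4, -0.05, 4.5], [0, 0, 0, 0, 0.1, -0.04, 4.5], [0, 0, 0, 0, 0, -0.04, 4.5]]

```text
time: 11.6
ee_pos: [0.5734, 0.2348, 0.0335]
tcp_rot: [180.0, 0.5, -166.7]
wrist_force: [0.4, 0.9, -3.1]
opening: 0.0528
```

Run:
```python
from plan import *
go([.576-.0,.239,.0294],[180,0,193.3])
```

```text
t 11.6 pos [0.5734 0.2348 0.0335] rot [ 179.98    0.54 -166.73] q [22.3 14.6 -0.9 74.  -0.1  9. ] 
 rotvec [ 0.0004  0.0095 -0.0004] shift cm (tool now) [-0.35  0.35  0.42] shift cm in goal frame [-0.36  0.35  0.41]
 F world [ 0.42  0.94 -3.12] F tool [-0.6   0.82  3.12] M tool [ 0.037 -0.081 -0.02 ] open 0.0528
```

Call:
servo_tool:
  moves:
    - [[0, 0.005, 0, 0, 0, 0.15, 4.5], [0, 0, 0, 0, 0, 0.1, 4.5], [0, 0, 0, 0, 0, 0, 4.5], [0, 0, 0, 0, 0, 0, 4.5]]

```text
time: 11.93
ee_pos: [0.5732, 0.2351, 0.0302]
tcp_rot: [180.0, 0.2, -166.7]
wrist_force: [-0.3, -0.3, -4.7]
opening: 0.0526
```

Run:
```python
from plan import *
go([.576-.0,.239,.0294],[180,0,193.3])
```

```text
t 11.93 pos [0.5732 0.2351 0.0302] rot [ 179.98    0.18 -166.69] q [22.3 15.1 -0.7 74.1 -0.   9. ] 
 rotvec [0.0003 0.0031 0.0001] shift cm (tool now) [-0.36  0.32  0.08] shift cm in goal frame [-0.36  0.32  0.08]
 F world [-0.34 -0.35 -4.71] F tool [ 0.42 -0.26  4.71] M tool [-0.024 -0.     0.013] open 0.0526
```

Call:
servo_tool:
  moves:
    - [[0, 0, 0, -0.1, 0, -0.02, 4.5], [0, 0, 0, -0.1, 0, -0.02, 4.5], [0, 0, 0, -0.08, 0, -0.02, 4.5]]

```text
time: 12.18
ee_pos: [0.5759, 0.2354, 0.0305]
tcp_rot: [180.0, 0.1, -166.7]
wrist_force: [0.2, -0.1, -3.0]
opening: 0.0529
```

Run:
```python
from plan import *
go([.576-.0,.239,.0294],[180,0,193.3])
```

```text
t 12.18 pos [0.5759 0.2354 0.0305] rot [ 1.7999e+02  1.4000e-01 -1.6671e+02] q [22.2 15.4 -0.2 74.2 -0.   9. ] 
 rotvec [ 0.0001  0.0025 -0.0001] shift cm (tool now) [-0.09  0.34  0.11] shift cm in goal frame [-0.09  0.34  0.11]
 F world [ 0.16 -0.15 -2.95] F tool [-0.11 -0.18  2.95] M tool [-0.033 -0.047  0.002] open 0.0529
```

Call:
servo_tool:
  moves:
    - [[0, 0, 0, -0.06, 0, 0, 4.5], [0, 0, 0, -0.06, 0, 0, 4.5]]

```text
time: 12.35
ee_pos: [0.5772, 0.2357, 0.0307]
tcp_rot: [180.0, 0.1, -166.7]
wrist_force: [-6.5, -0.8, -1.5]
opening: 0.0531
```

Call:
servo_tool:
  moves:
    - [[0, 0, 0, -0.06, 0, 0, 4.5], [0, 0, 0, -0.06, 0, 0, 4.5]]

```text
time: 12.52
ee_pos: [0.5772, 0.2357, 0.0308]
tcp_rot: [180.0, -0.0, -166.7]
wrist_force: [-5.2, -1.4, -1.4]
opening: 0.0531
```

Run:
```python
from plan import *
go([.576-.0,.239,.0294],[180,0,193.3])
```

```text
t 12.52 pos [0.5772 0.2357 0.0308] rot [ 1.7999e+02 -1.0000e-02 -1.6671e+02] q [22.2 15.7  0.2 74.5  0.   8.9] 
 rotvec [ 0.0002 -0.0001 -0.0002] shift cm (tool now) [0.04 0.35 0.14] shift cm in goal frame [0.04 0.35 0.14]
 F world [-5.23 -1.37 -1.38] F tool [ 5.4  -0.13  1.38] M tool [-0.011  0.927  0.048] open 0.0531
```

Back lip found (5 N). I ease off it and feel for the side lip.

Call:
servo_tool:
  moves:
    - [[0, 0.003, 0, 0.04, 0, 0, 4.5], [0, 0, 0, 0, 0.1, 0.0, 4.5], [0, 0, 0, 0, 0.1, 0.0, 4.5]]

```text
time: 12.77
ee_pos: [0.5768, 0.2375, 0.0308]
tcp_rot: [-180.0, -0.2, -166.7]
wrist_force: [-1.0, -1.2, -3.4]
opening: 0.053
```

Run:
```python
from plan import *
go([.576-.0,.239,.0294],[180,0,193.3])
```

```text
t 12.77 pos [0.5768 0.2375 0.0308] rot [-1.8000e+02 -1.5000e-01 -1.6673e+02] q [22.4 15.9  0.4 74.6  0.   9.1] 
 rotvec [-0.     -0.0026 -0.0005] shift cm (tool now) [0.04 0.16 0.14] shift cm in goal frame [0.04 0.16 0.14]
 F world [-1.   -1.23 -3.37] F tool [ 1.24 -0.97  3.37] M tool [ 0.105  0.218 -0.003] open 0.053
```

Call:
servo_tool:
  moves:
    - [[0, -0.006, 0, 0, 0.06, 0.03, 4.5], [0, 0, 0, 0, 0.06, 0.0, 4.5], [0, 0, 0, 0, 0.06, 0.0, 4.5]]

```text
time: 13.02
ee_pos: [0.5765, 0.2384, 0.0302]
tcp_rot: [-179.9, 0.2, -166.8]
wrist_force: [1.0, -5.8, -1.2]
opening: 0.0528
```

Run:
```python
from plan import *
go([.576-.0,.239,.0294],[180,0,193.3])
```

```text
t 13.02 pos [0.5765 0.2384 0.0302] rot [-179.85    0.21 -166.75] q [22.5 15.6 -0.  74.2 -0.2  9.3] 
 rotvec [-0.0025  0.0037 -0.0009] shift cm (tool now) [0.04 0.07 0.08] shift cm in goal frame [0.04 0.07 0.08]
 F world [ 1.03 -5.81 -1.17] F tool [ 0.34 -5.89  1.19] M tool [ 1.278  0.209 -0.178] open 0.0528
```

The side lip is found too (6 N). Both contacts agree within 1 mm with the measured corner. Now I level it and set it lightly on the floor.

Call:
servo_tool:
  moves:
    - [[-0.003, 0, 0, 0.03, -0.05, 0.04, 4.5], [0, 0, 0, 0, 0, 0.04, 4.5], [0, 0, 0, 0, 0, 0.03, 4.5]]

```text
time: 13.27
ee_pos: [0.5765, 0.2382, 0.0294]
tcp_rot: [179.9, 0.3, -166.7]
wrist_force: [-1.4, -0.9, -0.2]
opening: 0.0531
```

Run:
```python
from plan import *
go([.576-.0,.239,.0294],[180,0,193.3])
```

```text
t 13.27 pos [0.5765 0.2382 0.0294] rot [ 179.91    0.27 -166.75] q [22.4 15.5 -0.2 74.   0.   9.2] 
 rotvec [ 0.0015  0.0047 -0.0009] shift cm (tool now) [0.04 0.09 0.  ] shift cm in goal frame [0.04 0.09 0.  ]
 F world [-1.44 -0.92 -0.23] F tool [ 1.61 -0.57  0.22] M tool [ 0.335  0.436 -0.028] open 0.0531
```

Call:
servo_tool:
  moves:
    - [[0, 0, 0, -0.08, 0.0, 0.03, 4.5], [0, 0, 0, -0.08, 0.08, 0.03, 4.5], [0, 0, 0, -0.08, 0.08, 0.04, 4.5], [0, 0, 0, -0.08, 0.08, 0.04, 4.5]]

```text
time: 13.6
ee_pos: [0.5765, 0.2384, 0.0295]
tcp_rot: [-179.8, -0.1, -166.8]
wrist_force: [-6.3, -8.3, 3.5]
opening: 0.0534
```

Run:
```python
from plan import *
go([.576-.0,.239,.0294],[180,0,193.3])
```

```text
t 13.6 pos [0.5765 0.2384 0.0295] rot [-1.7983e+02 -5.0000e-02 -1.6679e+02] q [22.5 15.9  0.3 74.4 -0.2  9.3] 
 rotvec [-0.003  -0.0009 -0.0016] shift cm (tool now) [0.03 0.07 0.01] shift cm in goal frame [0.03 0.07 0.01]
 F world [-6.33 -8.26  3.5 ] F tool [ 8.05 -6.61 -3.47] M tool [ 1.045  1.257 -0.298] open 0.0534
```

Call:
servo_tool:
  moves:
    - [[-0.003, -0.005, 0, -0.09, 0.09, 0.08, 4.5], [-0.002, -0.003, 0, -0.09, 0.09, 0.1, 4.5], [-0.002, -0.003, 0, -0.09, 0.09, 0.1, 4.5]]

```text
time: 13.85
ee_pos: [0.5766, 0.2384, 0.0294]
tcp_rot: [-179.9, 0.3, -166.8]
wrist_force: [-7.3, -8.3, 7.3]
opening: 0.0529
```

Run:
```python
from plan import *
go([.576-.0,.239,.0294],[180,0,193.3])
```

```text
t 13.85 pos [0.5766 0.2384 0.0294] rot [-179.93    0.35 -166.81] q [22.5 15.5 -0.2 73.9 -0.1  9.3] 
 rotvec [-0.0012  0.006  -0.002 ] shift cm (tool now) [0.04 0.07 0.  ] shift cm in goal frame [0.04 0.07 0.  ]
 F world [-7.32 -8.32  7.26] F tool [ 8.98 -6.44 -7.31] M tool [ 1.281  1.942 -0.429] open 0.0529
```

The amp bears on all three surfaces (back 9, side 6.4, floor about 11 N), but the yaw moment of −0.43 N·m says it touches at its ends. I turn it slightly to square it and press more.

Call:
servo_tool:
  moves:
    - [[-0.003, -0.003, -0.004, -0.09, 0.09, 0.1, 4.5], [-0.003, -0.003, -0.004, -0.1, 0.11, 0.12, 4.5], [-0.003, -0.003, -0.004, -0.1, 0.12, 0.14, 4.5]]

```text
time: 14.1
ee_pos: [0.5767, 0.2383, 0.0294]
tcp_rot: [179.9, 0.6, -166.4]
wrist_force: [-9.7, -9.4, 13.1]
opening: 0.053
```

Run:
```python
from plan import *
go([.576-.0,.239,.0294],[180,0,193.3])
```

```text
t 14.1 pos [0.5767 0.2383 0.0294] rot [ 179.89    0.64 -166.39] q [22.4 15.2 -0.6 73.5  0.   8.8] 
 rotvec [0.002  0.0112 0.0054] shift cm (tool now) [ 0.05  0.08 -0.  ] shift cm in goal frame [ 0.05  0.08 -0.  ]
 F world [-9.72 -9.41 13.09] F tool [ 11.51  -6.84 -13.23] M tool [1.985 2.786 1.364] open 0.053
```

Call:
servo_tool:
  moves:
    - [[0.001, 0.005, 0.005, -0.1, 0.12, 0.14, 4.5], [-0.001, 0.001, 0.001, -0.1, 0.12, 0.14, 4.5], [-0.002, -0.001, -0.001, -0.1, 0.12, 0.14, 4.5]]

```text
time: 14.35
ee_pos: [0.5765, 0.2384, 0.0294]
tcp_rot: [-179.9, 0.1, -166.8]
wrist_force: [-10.0, -11.9, 10.8]
opening: 0.0531
```

Run:
```python
from plan import *
go([.576-.0,.239,.0294],[180,0,193.3])
```

```text
t 14.35 pos [0.5765 0.2384 0.0294] rot [-1.7989e+02  1.2000e-01 -1.6680e+02] q [22.5 15.7  0.  74.2 -0.1  9.3] 
 rotvec [-0.0019  0.0021 -0.0017] shift cm (tool now) [ 0.03  0.07 -0.  ] shift cm in goal frame [ 0.03  0.07 -0.  ]
 F world [-10.02 -11.9   10.8 ] F tool [ 12.45  -9.32 -10.81] M tool [ 1.517  2.156 -0.463] open 0.0531
```

Call:
servo_tool:
  moves:
    - [[-0.003, -0.004, -0.003, -0.1, 0.12, 0.16, 4.5], [-0.002, -0.002, -0.001, -0.1, 0.12, 0.17, 4.5], [-0.002, -0.002, -0.001, -0.1, 0.12, 0.17, 4.5]]

```text
time: 14.6
ee_pos: [0.5766, 0.2384, 0.0294]
tcp_rot: [-180.0, 0.4, -166.7]
wrist_force: [-10.5, -10.5, 13.0]
opening: 0.0531
```

Run:
```python
from plan import *
go([.576-.0,.239,.0294],[180,0,193.3])
```

```text
t 14.6 pos [0.5766 0.2384 0.0294] rot [-179.96    0.38 -166.68] q [22.5 15.5 -0.3 73.9 -0.1  9.2] 
 rotvec [-0.0008  0.0067  0.0003] shift cm (tool now) [ 0.04  0.07 -0.  ] shift cm in goal frame [ 0.04  0.07 -0.  ]
 F world [-10.52 -10.53  12.99] F tool [ 12.58  -7.84 -13.07] M tool [1.569 2.566 0.222] open 0.0531
```

Square now: yaw moment is 0.2 N·m and tilt is under 0.1° from the flat attitude. I raise the lip push above what floor friction could carry.

Call:
servo_tool:
  moves:
    - [[-0.003, -0.001, -0.001, -0.12, 0.18, 0.15, 4.5], [-0.003, -0.002, -0.001, -0.13, 0.2, 0.17, 4.5], [-0.003, -0.002, -0.001, -0.13, 0.2, 0.17, 4.5]]

```text
time: 14.85
ee_pos: [0.5766, 0.2384, 0.0294]
tcp_rot: [-179.9, 0.4, -166.8]
wrist_force: [-10.4, -15.5, 14.4]
opening: 0.053
```

Run:
```python
from plan import *
go([.576-.0,.239,.0294],[180,0,193.3])
cv2.imwrite('pics/f1.png',imaging.camera('scene')); crop('pics/f1.png',270,190,370,325,4.4,'pics/f1c.png')
cv2.imwrite('pics/f1t.png',imaging.camera('top')); crop('pics/f1t.png',120,90,240,195,5,'pics/f1tc.png')
go([.576-.0,.239,.0294],[180,0,193.3])
```

```text
t 14.85 pos [0.5766 0.2384 0.0294] rot [-179.89    0.38 -166.76] q [22.5 15.5 -0.3 73.9 -0.2  9.3] 
 rotvec [-0.0019  0.0066 -0.001 ] shift cm (tool now) [ 0.04  0.07 -0.  ] shift cm in goal frame [ 0.04  0.07 -0.  ]
 F world [-10.36 -15.53  14.45] F tool [ 13.55 -12.77 -14.51] M tool [ 2.283  2.918 -0.212] open 0.053
t 14.95 pos [0.5766 0.2385 0.0294] rot [-179.9     0.38 -166.75] q [22.5 15.5 -0.3 73.9 -0.2  9.3] 
 rotvec [-0.0018  0.0066 -0.0008] shift cm (tool now) [ 0.04  0.07 -0.  ] shift cm in goal frame [ 0.04  0.07 -0.  ]
 F world [-10.7  -16.18  14.89] F tool [ 14.03 -13.33 -14.96] M tool [ 2.255  2.854 -0.175] open 0.0528
```

View pics/f1c.png

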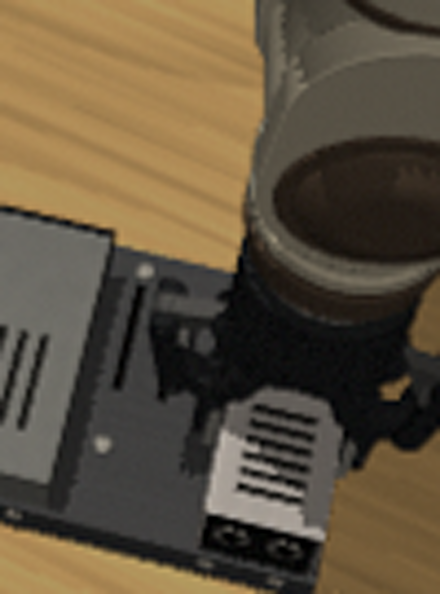

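View pics/f1tc.png

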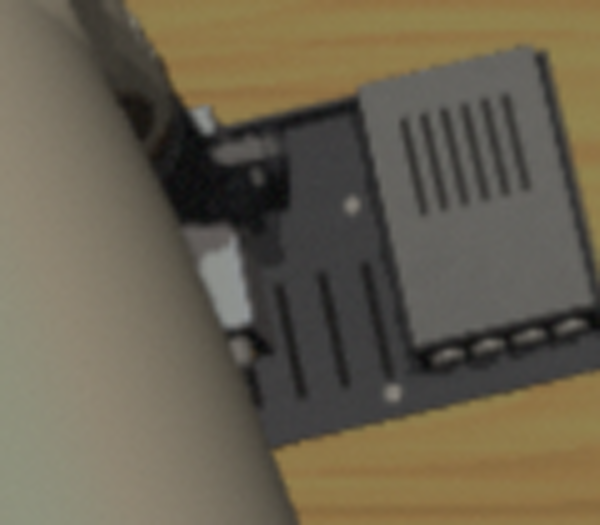

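Run:
```python
from plan import *
c=np.array([.6232,.2775,0]);t=np.radians(13.3);ex=np.array([np.cos(t),np.sin(t),0]);ey=np.array([-ex[1],ex[0],0])
z=np.array([0,0,.062])
P=proj('scene',[c+z,c-.054*ey+z,c+np.array([0,0,.022]),c-.054*ey+np.array([0,0,.022])])
print('crop px expected: rearL,rearR top, lip-top L,R',(((P-[270,190])+.5)*4.4-.5).round(0).tolist())
im=cv2.imread('pics/f1.png'); crop('pics/f1.png',305,270,355,325,11,'pics/f2c.png')
print((((P-[305,270])+.5)*11-.5).round(0).tolist())
a,b=im,cv2.imread('pics/scene0.png')
d=cv2.absdiff(a,b).max(2)[:, :235]; print('changed px by region: flat box',(d[225:285,135:195]>40).sum(),'driver+dish',(d[120:215,176:245]>40).sum() if 0 else (d[120:215,176:235]>40).sum())
```

```text
crop px expected: rearL,rearR top, lip-top L,R [[323.0, 541.0], [201.0, 510.0], [309.0, 577.0], [191.0, 547.0]]
[[423.0, 473.0], [119.0, 397.0], [388.0, 563.0], [94.0, 488.0]]
changed px by region: flat box 0 driver+dish 39
```

View pics/f2c.png

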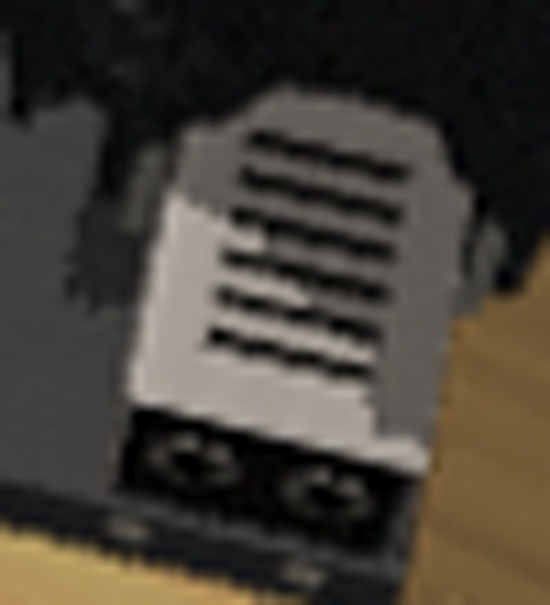

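The amp's rear top corners lie at (427,470) and (130,403) in the crop, within about 1 image pixel of the predicted seated corners (423,473) and (119,397). The rear socket plate sits right at the back lip. I check what changed near the screwdriver, then hand in.

Run:
```python
from plan import *
d=cv2.absdiff(cv2.imread('pics/f1.png'),cv2.imread('pics/scene0.png')).max(2)
ys,xs=np.where(d[120:215,176:245]>40); print(np.c_[xs+176,ys+120][:60].tolist())
m=lambda f:(lambda z:(z.sum(),np.argwhere(z).mean(0).round(2)))(cv2.cvtColor(cv2.imread(f),cv2.COLOR_BGR2GRAY)[140:175,178:207]<45)
print(m('pics/scene0.png'),m('pics/f1.png'))
go([.576-.0,.239,.0294],[180,0,193.3])
```

```text
[[176, 174], [176, 175], [176, 176], [177, 176], [176, 177], [177, 177], [176, 178], [176, 181], [177, 181], [178, 181], [179, 181], [176, 182], [177, 182], [178, 182], [179, 182], [180, 182], [176, 183], [177, 183], [178, 183], [179, 183], [180, 183], [176, 184], [177, 184], [178, 184], [179, 184], [180, 184], [176, 185], [177, 185], [178, 185], [179, 185], [180, 185], [176, 186], [177, 186], [176, 187], [177, 187], [176, 188], [177, 188], [176, 189], [177, 189]]
(np.int64(332), array([17.51, 14.75])) (np.int64(331), array([17.46, 14.78]))
t 14.95 pos [0.5766 0.2385 0.0294] rot [-179.9     0.38 -166.75] q [22.5 15.5 -0.3 73.9 -0.2  9.3] 
 rotvec [-0.0018  0.0066 -0.0008] shift cm (tool now) [ 0.04  0.07 -0.  ] shift cm in goal frame [ 0.04  0.07 -0.  ]
 F world [-10.7  -16.18  14.89] F tool [ 14.03 -13.33 -14.96] M tool [ 2.255  2.854 -0.175] open 0.0528
```

The changed pixels are only where the amp's knobs and shadow used to be, so the bystanders are unmoved. The push is steady, and I hand in while holding.

Run:
```python
from plan import *
print(bot.job_done())
go([.576,.239,.0294],[180,0,193.3])
```

```text
the job is handed in; nothing more can be done
None
the job is handed in; nothing more can be done
```

The amplifier is in the tray's free back corner, upright with its knobs towards the open front. I handed the job in at about 15 s, with the arm still holding it in one diagonal push.

**Last checks**
- **Forces:** the push read about 14 N towards the back lip, 13 N towards the side lip and 19 N on the floor (15 N measured plus the amp's weight). It stayed steady over the last 0.1 s. The two lip readings come from the wrist, so they include any share carried by floor friction.
- **Square and flat:** the tool is within about 0.1° of the attitude at which the amp stood flat, and the yaw moment is about −0.2 N·m. Tool height matched the predicted floor contact (0.0294 m), and both lip contacts agreed with the measured corner to within 1 mm.
- **Camera:** the rear top corners lie within about 1 pixel of the predicted seated position. The rear edge's angle in the picture differs by 1.3°, which is within pixel noise. The top camera could not confirm the corner because the arm blocked it.
- **Bystanders:** the flat box and screwdriver did not move, and the part of the dish I compared was unchanged. The few changed pixels nearby were where the amp's knobs and shadow used to be.

**What went wrong:** early on I turned the last joint the wrong way to its +180° stop, and the tool swung and tilted in free air. It read no contact force, and I turned back before the grasp. Squaring the amp in the corner also over-rotated it by about 0.3°, which I corrected.

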